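# Load the tube holder onto the shaker

## Robot

A 6-joint arm with a two-finger parallel gripper is mounted at the origin on the work surface. World frame = base frame: x ahead of the robot, y to its left, z up, the work surface at z = 0. Lengths are in m, angles in rad, forces in N, time in s.
With the tool pointing down it reaches from about 0.3 to 0.775 m from the base axis. Payload 14.6 kg.
Tool frame: the origin (TCP) lies on the centre line of the jaws, within the pads' length; the fingertips stand 19 mm ahead of it and the grasp point (between the pads) is the TCP; y points along the fingers, x is the direction in which the jaws open and shut, and the axes are right-handed (so a half turn about y gives the same grasp; the last joint's range is limited). The gripper opens to 94 mm and grips with 3 to 60 N. Pads are 16 mm wide; open, the fingers measure 119 mm over their backs; the gripper's body (75 mm by 177 mm) begins 78 mm behind the grasp point.
Start: joints at [-1.197, 0.3, 1.521, -0, 1.321, -0.067], TCP at [0.235, -0.497, 0.224] pointing down, gripper open.
Joint ranges: [-3.03, 3.03], [-0.79, 2.21], [0.23, 2.52], [-1.04, 4.18], [0, 3.07], [-2.55, 2.55]. Speed limits (rad/s): [2.22, 2.22, 2.57, 3.14, 3.14, 3.14].

## Interface

Orientations are given as [roll, pitch, yaw] about the fixed x, y, z axes, in that order (R = Rz(yaw) Ry(pitch) Rx(roll)).
In Python, from station import get_obs, cams, workorder gives the robot as it stands.
- The arm moves only by the shell command python3 -m handwheel 'ROWS' [FORCE]. ROWS is JSON, a list of rows, each an object of numbers: "fingers": the opening, from -1 (shut) to 1 (fully open); "x", "y", "z": the shift along the tool's x, y, z in m; "spin": the turn about the tool's y in degrees. In form: [{"fingers": .., "x": .., "y": .., "z": .., "spin": ..}, ...]. A call has exactly 10 rows; each row is the pose to reach, as a shift and turn from the pose commanded when the call began, along the tool's axes at that moment; what a row does not reach only later rows make up. A row lasts 1/10 s, in which the tool goes at most 50 mm and 8.59 degrees, less where a joint would pass 70% of its speed; a pose out of reach is approached as far as the arm can. A call with a gripper value outside its range is refused whole. The fingers move at their own pace and stop on an object; FORCE is the grip in N (left out, the last holds). Time passes only in rows, so rows that repeat a pose let the fingers close, or fill a call up. It gives the time, the measured TCP pose, the force and the opening at its end, in the units of the state.
- get_obs(): the state, without advancing time (a new reading comes with each control period).
- cams.camera(name): name is "side" or "top" or "wrist"; returns (picture, depth): 384x512x3 uint8, red, green, blue; 384x512 float32, m along the optical axis (not along the pixel's ray), 0 where there is no reading.
- cams.get_calibration(name): a dict with "fx", "fy", "cx", "cy" (pixels), "view" (4x4, takes a point from world to camera coordinates). Camera axes: x right, y down, z forward; pixel columns grow to the right and rows downward; lengths in m; the calibration is good to about 2 mm. A picture is of the moment at which its call begins: read the wrist's pose just before it. get_calibration takes no time and is no camera call; for the wrist camera it gives the pose at the moment of the call.
- workorder.hand_in(): hands the job in, once; it reports no verdict.
The state is a dict: "time_s": time; "qpos": joint angles; "joint_vel": joint speeds; "tau": joint torques, N m; "ee_pos": TCP position; "eef_rot": TCP orientation; "force": force on the tool from outside, world axes, zero at the start; "moment": the same for the moment, N m; "grip_width": finger opening in m.
Only numpy, scipy, OpenCV 4.12 (cv2) and the standard library are available. Lean on these libraries where they do the work, as an engineer would, in place of code of your own. Each camera call takes 0.05 s, during which the arm holds its last target. There are 200 camera calls.

## Task

Put the green tube holder with the white carrying handle onto the shaker: hook the tongue on its rear edge under the shaker's steel retaining lip, then swing its front down and press until the blue catch snaps over the front tab, and leave it locked and let go. Feel your way in, press no harder than the catch needs and never force the holder, and do not disturb the other things on the bench.

Things in the scene. Friction and masses are not known exactly. Their poses are not given: they have to be found in the camera images.
- holder: Loose green tube holder, 0.3-0.5 kg. Origin: centre of its underside; +x rear (tongue end), -x front, z up. Base plate 114 (x) x 90 (y) x 5 mm, with a tongue (52 mm wide, 5 thick) out to x=+67 and an equal tab to x=-67. Green block 108 x 86 on it, top at z=40; orange-capped tubes fast in it in rows at x=+-28, caps 19 mm wide, tops at z=64. White handle across the middle. Starts on the bench.
- tongue (a point): On the holder: middle of the lower edge of the tongue's end (x=+67, y=0, z=0 mm in the holder's frame); axes as the holder's.
- grip (a point): On the holder: centre of the handle's crossbar (x=0, y=0, z=92 mm in the holder's frame). Crossbar 10 mm thick in x, 62 long in y, from z=80 to 104; on two posts 10 x 8 mm at y=+-27. Grip it across its thickness.
- front_strip (a point): On the holder: middle of the free strip of the green block's top in front of the front caps (x=-49, y=0, z=40 mm; the strip runs from x=-54 to -38), a good place to press the front down.
- shaker: White tube shaker, fixed, 260 x 200 mm, 50 mm high, an aluminium platform on top. Origin: on the bench under it; +x is its rear (lip) side, -x its front with display, dial and catch; z up.
- platform (a point): Centre of the platform's floor, 88 mm above the bench; axes as the shaker's. In mm here: rear stop wall at x=+68; front rim 4 high at x=-68; side guides with inner faces at y=+-48, 12 high, tops flared, from x=-50 to +50. The seated holder's origin lies within about 1 of this point in x, 3 in y, 1 above it, axes alike (tongue to +x).
- lip_edge (a point): Middle of the lower free edge of the steel retaining lip (x=+61, z=+7.5 mm from the platform point). The lip is 64 wide, 3 thick, its underside 7.5 above the floor, and overhangs the floor by 7 back to the stop wall. The tongue fits under it with the holder's front raised 11 to 15 degrees: at less the front tab meets the catch, at more the tongue jams.
- catch_tip (a point): Lower edge of the inward tip of the blue catch's nose on the platform's front: closed, at x=-62.5, z=+6.5 mm from the platform point. The nose is flat underneath, 30 mm wide; above the tip a steep bevel runs up to z=+25 mm at x=-68.5. It locks once the front tab (5 thick) is pressed within 1.5 mm of the floor.
- catch (a joint): Angle (rad) of the sprung catch lever: 0 closed, up to 0.30 swung out to the front. The tab pressed down on the bevel swings it out to about 0.1, which together with the lift pad takes a push of 16 to 22 N on the front strip; then it springs back to 0 over the tab.
- lift_pad (a joint): Travel (m) of the black sprung pad (10 x 46 mm) in the platform floor under the holder's front (x=-57 mm): 0 up, standing 5 mm proud of the floor, 0.005 pressed flush; pushes up with 7 N (up) to 16 N (flush), and holds the locked holder's front about 1.5 mm off the floor against the catch, so that it cannot rattle.
- bench_rack: Bystander: green tube rack 60 x 150 x 50 mm with three larger orange-capped tubes, 78 mm high in all; origin at the centre of its underside.
- beaker: Bystander: glass beaker, 72 mm across, 95 mm high; origin at the centre of its underside.
- jar: Bystander: clear jar with pink lid, 68 mm across, 100 mm high; origin at the centre of its underside.
- marker: Bystander: grey and yellow marker pen, 110 mm long along x, 16 mm thick, lying on the bench; origin on the bench under its middle.

How it is judged:
On the way:
1. the tongue is hooked under the lip (at least 3 mm) while the holder's front is still raised (more than 4 degrees) (x of tongue in the frame of lip_edge between 0.003 and 0.012 m and z of tongue in the frame of lip_edge between -0.012 and -0.003 m and y of tongue in the frame of lip_edge between -0.02 and 0.02 m and angle between holder's own z axis and vertical above 0.07 rad), for 0.2 s.
At the end, for the whole second after the job is handed in: The holder is within 6 mm of the platform centre and under 3 mm above its floor, tilted under 2 degrees, its tongue 3 mm or more under the lip, the catch closed (under 0.03 rad) with its tip over the front tab, the holder let go and at rest (distance between holder and platform below 0.006 m and z of holder in the frame of platform below 0.003 m and angle between holder's own z axis and vertical below 0.035 rad and x of tongue in the frame of lip_edge above 0.003 m and value of joint catch below 0.03 rad and z of catch_tip in the frame of holder above 0.003 m and contact force between the fingers and holder below 0.1 N and linear speed of holder below 0.01 m/s); the robot touches nothing.
It fails at once if the holder is forced: its contacts with the shaker, catch and pad add up to more than 50 N (contact force between holder and shaker above 50 N).
It fails at once if the green bench rack is moved more than 20 mm (distance of bench_rack from where it was at the start of the episode above 0.02 m).
It fails at once if the beaker is moved more than 20 mm (distance of beaker from where it was at the start of the episode above 0.02 m).
It fails at once if the jar is moved more than 20 mm (distance of jar from where it was at the start of the episode above 0.02 m).
It fails at once if the marker is moved more than 20 mm (distance of marker from where it was at the start of the episode above 0.02 m).
It also fails if it takes over 64 s, if anything falls off the work surface, if the arm or the gripper's body presses on something with over 40 N, if the wrist force passes 120 N, or if a joint passes its speed limit or range.

## Working session

There is one attempt and no reset: what is moved stays moved. The work goes in short steps, Python scripts to look and compute and a shell command to move; the robot and the scene stay as the last step left them, time stands still between calls to the robot, and variables do not carry over. Pictures are saved under pics/ and viewed, about 8 in all and at most 12, crops included, and the job is handed in when it is done.

```bash
ls; mkdir -p pics; cat > h.py <<'E'
import numpy as np, cv2
from station import get_obs, cams, workorder
from scipy.spatial.transform import Rotation as R
def snap(n,tag):
    p,d=cams.camera(n); c=cams.get_calibration(n)
    cv2.imwrite(f'pics/{tag}.png',p[:,:,::-1]); np.savez(f'pics/{tag}.npz',p=p,d=d,**{k:np.array(v) for k,v in c.items()})
def load(tag):
    z=np.load(f'pics/{tag}.npz'); return z
def world(z,u,v,d=None):
    d=z['d'][int(round(v)),int(round(u))] if d is None else d
    pc=np.array([(u-z['cx'])/z['fx']*d,(v-z['cy'])/z['fy']*d,d,1.])
    return (np.linalg.inv(z['view'])@pc)[:3]
def proj(z,P):
    c=z['view']@np.append(P,1); return np.array([z['fx']*c[0]/c[2]+z['cx'],z['fy']*c[1]/c[2]+z['cy']])
def cloud(z):
    v,u=np.mgrid[:384,:512]; d=z['d']
    pc=np.stack([(u-z['cx'])/z['fx']*d,(v-z['cy'])/z['fy']*d,d,np.ones_like(d)],-1)
    return (pc@np.linalg.inv(z['view']).T)[...,:3]
E
python3 - <<'E'
from h import *
o=get_obs(); print({k:np.round(v,3).tolist() for k,v in o.items()})
print(R.from_euler('xyz',o['eef_rot']).as_matrix().round(3))
for n in('top','side'):
    snap(n,n+'0'); c=cams.get_calibration(n); print(n,np.round(np.linalg.inv(c['view']),3).tolist(),c['fx'])
a=cv2.imread('pics/top0.png');b=cv2.imread('pics/side0.png')
E
```

```text
pics
{'time_s': 0.0, 'qpos': [-1.197, 0.3, 1.522, -0.0, 1.321, -0.067], 'joint_vel': [0.001, 0.001, 0.001, 0.0, 0.0, -0.001], 'tau': [0.0, -53.181, -35.274, 0.071, 0.024, -0.0], 'ee_pos': [0.235, -0.497, 0.224], 'eef_rot': [-1.571, 0.001, -1.13], 'force': [1.358, 0.317, -0.664], 'moment': [0.031, -0.023, 0.023], 'grip_width': 0.094}
[[ 0.427 -0.     0.904]
 [-0.904  0.001  0.427]
 [-0.001 -1.     0.   ]]
top [[-0.002, -0.989, 0.147, 0.352], [-1.0, 0.001, -0.007, 0.012], [0.006, -0.147, -0.989, 1.621], [0.0, 0.0, 0.0, 1.0]] 447.7427588640799
side [[-0.997, -0.057, 0.043, 0.553], [-0.071, 0.755, -0.652, 0.674], [0.004, -0.653, -0.757, 0.861], [0.0, 0.0, 0.0, 1.0]] 350.74512867073133
```

View pics/top0.png

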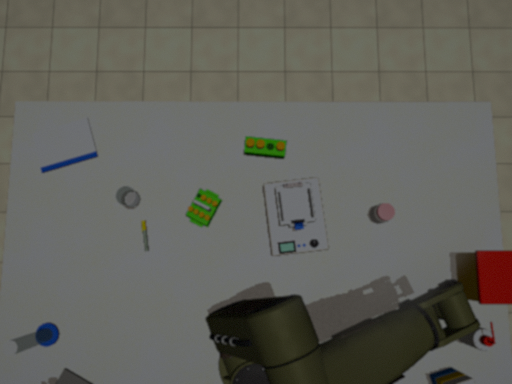

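View pics/side0.png

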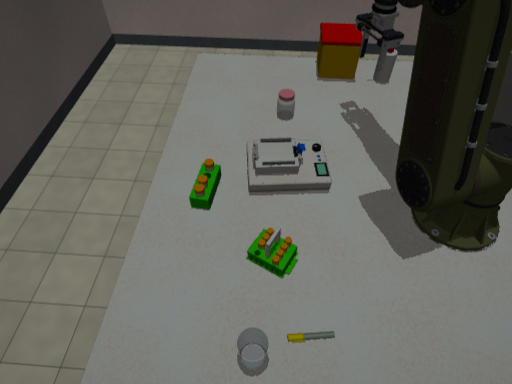

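Top: holder near (204,207), shaker near (296,216) with its catch at (298,225); rack (265,147), jar (382,212), marker (145,236), beaker (128,198). Enlarging the two parts next.

```bash
python3 - <<'E'
from h import *
t=cv2.imread('pics/top0.png');s=cv2.imread('pics/side0.png')
def cr(im,u,v,w,h,k): return cv2.resize(im[v:v+h,u:u+w],None,fx=k,fy=k,interpolation=cv2.INTER_CUBIC)
a=cr(t,258,172,75,56,5);b=cr(t,178,180,50,56,5)
c=cr(s,238,128,100,70,4);d=cr(s,240,222,64,56,5)
r1=np.hstack([a,b]); r2=np.hstack([c,d])
W=max(r1.shape[1],r2.shape[1]); f=lambda r:cv2.copyMakeBorder(r,0,0,0,W-r.shape[1],cv2.BORDER_CONSTANT)
im=np.vstack([f(r1),f(r2)]) if 1 else 0
im=np.clip(im.astype(float)*1.3,0,255).astype(np.uint8); print(im.shape); cv2.imwrite('pics/crop0.png',im)
for tag in('top0','side0'):
    z=load(tag);P=cloud(z);p=z['p'].astype(int)
    r,g,b=p[...,0],p[...,1],p[...,2]
    grn=(g>1.6*r)&(g>1.6*b)&(g>60); org=(r>1.25*g)&(g>1.5*b)&(r>90)
    bx=(P[...,0]>.35)&(P[...,0]<.65)
    m=grn&bx&(P[...,1]>.08)&(P[...,1]<.3)
    q=P[m]; top=q[abs(q[:,2]-.04)<.006]
    print(tag,'green n',len(q),'top',len(top),top.mean(0).round(4), cv2.minAreaRect((top[:,:2]*1000).astype(np.float32)))
    m=org&bx&(P[...,1]>.08)&(P[...,1]<.3)
    n,l,st,ce=cv2.connectedComponentsWithStats(m.astype(np.uint8))
    for i in range(1,n):
        if st[i,4]>5: print('cap',ce[i].round(1),st[i,4],np.median(P[l==i],0).round(4))
    # shaker
    m=(P[...,0]>.33)&(P[...,0]<.7)&(P[...,1]>-.25)&(P[...,1]<.04)
    h,e=np.histogram(P[m][:,2],bins=np.arange(-.01,.13,.005)); print(dict(zip(e.round(3).tolist(),h.tolist())))
    q=P[m&(abs(P[...,2]-.05)<.006)]; print('body',len(q),cv2.minAreaRect((q[:,:2]*1000).astype(np.float32)))
    q=P[m&(abs(P[...,2]-.088)<.004)]; print('floor',len(q),cv2.minAreaRect((q[:,:2]*1000).astype(np.float32)))
    m2=m&(b>1.4*r)&(b>1.3*g)&(b>50); print('blue',m2.sum(),P[m2].mean(0).round(4) if m2.any() else '')
E
```

```text
(560, 720, 3)
top0 green n 497 top 351 [0.5431 0.1787 0.0401] ((543.8795776367188, 178.30276489257812), (84.35387420654297, 106.79373168945312), 62.64105987548828)
cap [203.1 197.7] 9 [0.5721 0.1768 0.0638]
cap [208.9 200.1] 8 [0.5642 0.1557 0.0619]
cap [214.2 203.2] 6 [0.5535 0.1375 0.0661]
cap [190.  208.5] 10 [0.535  0.2216 0.0614]
cap [196.  211.3] 7 [0.5256 0.2001 0.065 ]
cap [201.  214.3] 7 [0.5147 0.1825 0.0648]
cap [206.9 217.1] 8 [0.5046 0.1617 0.0629]
{-0.01: 271, -0.005: 1543, 0.0: 1714, 0.005: 454, 0.01: 28, 0.015: 4, 0.02: 11, 0.025: 7, 0.03: 3, 0.035: 15, 0.04: 187, 0.045: 952, 0.05: 1076, 0.055: 260, 0.06: 42, 0.065: 29, 0.07: 9, 0.075: 11, 0.08: 176, 0.085: 623, 0.09: 413, 0.095: 154, 0.1: 82, 0.105: 35, 0.11: 25, 0.115: 5, 0.12: 0, 0.125: 0}
body 2189 ((511.48248291015625, -147.11630249023438), (259.9516906738281, 199.6552276611328), 6.618023872375488)
floor 917 ((546.4205932617188, -142.78091430664062), (148.31639099121094, 123.7623291015625), 6.386663913726807)
blue 73 [ 0.4554 -0.1428  0.204 ]
side0 green n 839 top 610 [0.5418 0.1938 0.0374] ((543.2659912109375, 184.03439331054688), (86.34353637695312, 108.00113677978516), 62.765663146972656)
cap [265.8 235.9] 91 [0.5614 0.1597 0.0609]
cap [281.8 248.9] 140 [0.5174 0.1938 0.0612]
{-0.01: 389, -0.005: 3446, 0.0: 154, 0.005: 29, 0.01: 62, 0.015: 90, 0.02: 81, 0.025: 86, 0.03: 94, 0.035: 87, 0.04: 334, 0.045: 1453, 0.05: 120, 0.055: 73, 0.06: 86, 0.065: 49, 0.07: 53, 0.075: 62, 0.08: 496, 0.085: 522, 0.09: 134, 0.095: 138, 0.1: 13, 0.105: 38, 0.11: 2, 0.115: 0, 0.12: 0, 0.125: 0}
body 1732 ((508.8656005859375, -141.50303649902344), (258.55438232421875, 199.51229858398438), 6.5926833152771)
floor 822 ((544.8111572265625, -135.82907104492188), (153.39163208007812, 122.22622680664062), 7.061399936676025)
blue 79 [ 0.4606 -0.1511  0.0935]
```

View pics/crop0.png

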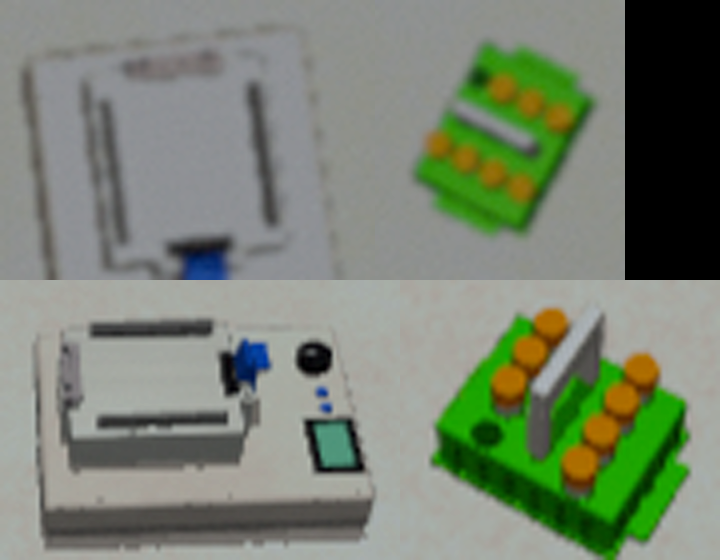

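Both orientations look geometrically alike. The near −27° yaw (tongue away from the robot) is the likely one, and I'll check that up close. The interface has no tilt axis. My plan is to grip the handle by its ends (jaws along holder y, so it can pivot), tip it by pushing the tongue against the shaker's side wall, then grip harder and carry it tilted.

```bash
cat >> h.py <<'E'
def yawx(): 
    M=R.from_euler('xyz',get_obs()['eef_rot']).as_matrix(); return M
def plan(p,yaw):
    "tool-frame shift/spin to TCP p with tool-x yaw (deg)"
    o=get_obs(); M=yawx(); d=M.T@(np.array(p)-o['ee_pos']); y0=np.degrees(np.arctan2(M[1,0],M[0,0]))
    s=-((yaw-y0+180)%360-180)
    print('t',round(o['time_s'],2),'ee',np.round(o['ee_pos'],4),'yawx',round(y0,2),'q6',round(o['qpos'][5],3),'F',np.round(o['force'],1),'w',round(o['grip_width'],4),'| shift mm',(d*1e3).round(1),'spin',round(s,2))
E
python3 -m handwheel '[{"fingers":1,"x":-0.027,"y":-0.02,"z":0.032,"spin":-8},{"fingers":1,"x":-0.054,"y":-0.04,"z":0.064,"spin":-16},{"fingers":1,"x":-0.081,"y":-0.06,"z":0.096,"spin":-24},{"fingers":1,"x":-0.108,"y":-0.08,"z":0.128,"spin":-32},{"fingers":1,"x":-0.135,"y":-0.08,"z":0.16,"spin":-40},{"fingers":1,"x":-0.162,"y":-0.08,"z":0.192,"spin":-48},{"fingers":1,"x":-0.189,"y":-0.08,"z":0.224,"spin":-56},{"fingers":1,"x":-0.216,"y":-0.08,"z":0.256,"spin":-64},{"fingers":1,"x":-0.243,"y":-0.08,"z":0.288,"spin":-72},{"fingers":1,"x":-0.27,"y":-0.08,"z":0.32,"spin":-80}]' 10
python3 - <<'E'
from h import *
plan([.544,.179,.28],63)
print(np.round(np.linalg.inv(cams.get_calibration('wrist')['view']),3).tolist(), yawx().round(3).tolist())
E
```

```text
time_s: 1.1
ee_pos: [0.4091, -0.115, 0.3044]
eef_rot: [-1.571, 0.0, 0.272]
force: [0.6, -0.8, -0.2]
grip_width: 0.0939
t 1.1 ee [ 0.4091 -0.115   0.3044] yawx 15.58 q6 -0.632 F [ 0.6 -0.8 -0.2] w 0.0939 | shift mm [208.9  24.4 247. ] spin -47.42
[[0.963, 0.259, 0.075, 0.387], [0.27, -0.926, -0.264, -0.038], [0.001, 0.275, -0.962, 0.464], [0.0, 0.0, 0.0, 1.0]] [[0.963, -0.0, -0.269], [0.269, 0.0, 0.963], [-0.0, -1.0, 0.0]]
```

```bash
python3 - <<'E'
from h import *
snap('wrist','w0')
E
python3 -m handwheel '[{"fingers":1,"x":0.026,"y":0.003,"z":0.031,"spin":-6},{"fingers":1,"x":0.052,"y":0.006,"z":0.062,"spin":-12},{"fingers":1,"x":0.078,"y":0.009,"z":0.093,"spin":-18},{"fingers":1,"x":0.104,"y":0.012,"z":0.124,"spin":-24},{"fingers":1,"x":0.13,"y":0.015,"z":0.155,"spin":-30},{"fingers":1,"x":0.156,"y":0.018,"z":0.186,"spin":-36},{"fingers":1,"x":0.182,"y":0.021,"z":0.217,"spin":-42},{"fingers":1,"x":0.209,"y":0.024,"z":0.247,"spin":-47.4},{"fingers":1,"x":0.209,"y":0.024,"z":0.247,"spin":-47.4},{"fingers":1,"x":0.209,"y":0.024,"z":0.247,"spin":-47.4}]'
python3 - <<'E'
from h import *
plan([.544,.179,.28],63)
snap('wrist','w1')
a=cv2.imread('pics/w0.png');b=cv2.imread('pics/w1.png')
cv2.imwrite('pics/w01.png',np.vstack([cv2.resize(a,(400,300)),cv2.resize(b,(400,300))]))
E
```

```text
time_s: 2.15
ee_pos: [0.5453, 0.1768, 0.2797]
eef_rot: [-1.57, 0.001, 1.094]
force: [-0.5, 0.1, 0.0]
grip_width: 0.094
t 2.15 ee [0.5453 0.1768 0.2797] yawx 62.67 q6 -0.844 F [-0.5  0.1  0. ] w 0.094 | shift mm [ 1.3 -0.3  2.2] spin -0.33
```

View pics/w1.png

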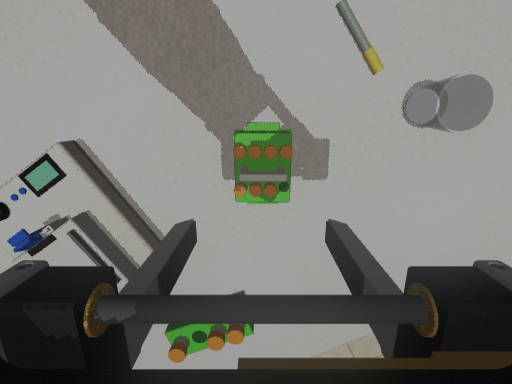

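View pics/w0.png

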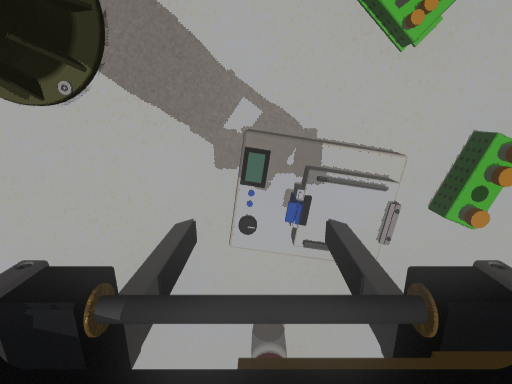

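The wrist view shows the holder centred at about (263,168), with its handle bar from (240,177) to (287,177) parallel to the jaw axis. The tab towards the robot is at (263,127). There is no mark on either end, so I keep tongue = away from the robot. Next, a precise fit.

```bash
python3 - <<'E'
from h import *
z=load('w1');P=cloud(z);p=z['p'].astype(int);r,g,b=p[...,0],p[...,1],p[...,2]
near=np.hypot(P[...,0]-.544,P[...,1]-.179)<.1
bar=near&(P[...,2]>.085)&(P[...,2]<.115); q=P[bar]; print('bar',bar.sum(),np.median(q,0).round(4),cv2.minAreaRect((q[:,:2]*1000).astype(np.float32)))
grn=(g>1.6*r)&(g>1.6*b)&near
q=P[grn&(abs(P[...,2]-.04)<.005)]; print('block',len(q),np.median(q[:,2]),cv2.minAreaRect((q[:,:2]*1000).astype(np.float32)))
m=near&(P[...,2]>.055)&(P[...,2]<.07); n,l,st,ce=cv2.connectedComponentsWithStats(m.astype(np.uint8))
for i in range(1,n):
    if st[i,4]>40: print('cap',ce[i].round(1),st[i,4],P[l==i].mean(0).round(4))
for tag in('w0','top0','side0'):
    z=load(tag);P=cloud(z);p=z['p'].astype(int);r,g,b=p[...,0],p[...,1],p[...,2]
    m=(P[...,0]>.33)&(P[...,0]<.68)&(P[...,1]>-.27)&(P[...,1]<.0)
    q=P[m&(abs(P[...,2]-.05)<.006)]; 
    if tag=='w0': print('body z',np.median(q[:,2]),cv2.minAreaRect((q[:,:2]*1000).astype(np.float32)))
    # platform, guides (dark tops), lip : local coordinates
    yaw=np.radians(6.6); c=np.array([.510,-.144]); 
    L=(P[...,:2]-c)@np.array([[np.cos(yaw),-np.sin(yaw)],[np.sin(yaw),np.cos(yaw)]]); Z=P[...,2]
    for nm,lo,hi in(('floor',.084,.0915),('guide',.096,.104),('lip/high',.0935,.12)):
        mm=m&(Z>lo)&(Z<hi); a=L[mm]; print(tag,nm,len(a),'z',np.median(Z[mm]).round(4),'x pct',np.percentile(a[:,0],[1,5,50,95,99]).round(4),'y',np.percentile(a[:,1],[1,5,50,95,99]).round(4))
    bl=m&(b>1.4*r)&(b>1.3*g)&(b>50); print('blue',bl.sum(),L[bl].mean(0).round(4) if bl.any() else '',np.median(Z[bl]))
E
```

```text
bar 497 [0.5418 0.1812 0.1036] ((542.7489624023438, 180.3069305419922), (60.89517593383789, 10.500816345214844), 62.47357940673828)
block 2076 0.0401663257671189 ((542.568359375, 180.72445678710938), (84.42417907714844, 106.5870361328125), 62.56183624267578)
cap [239.2 151.3] 145 [0.5025 0.1647 0.0638]
cap [254.7 151.4] 144 [0.5126 0.1839 0.064 ]
cap [270.4 151.5] 145 [0.5228 0.2033 0.0641]
cap [285.8 151.5] 146 [0.5327 0.2225 0.0639]
cap [240.1 189.3] 139 [0.5516 0.1392 0.0635]
cap [254.9 189.4] 139 [0.5618 0.1584 0.0636]
cap [269.7 189.5] 139 [0.5718 0.1776 0.0637]
body z 0.04978035095819844 ((510.900634765625, -140.12823486328125), (258.7236022949219, 198.6859130859375), 7.581942081451416)
w0 floor 5099 z 0.0878 x pct [-0.0336 -0.0235  0.0371  0.0993  0.1052] y [-0.0514 -0.041   0.0182  0.0621  0.0652]
w0 guide 942 z 0.0992 x pct [-0.034  -0.0115  0.0968  0.1109  0.1123] y [-0.0517 -0.049   0.0179  0.0583  0.0592]
w0 lip/high 1355 z 0.0995 x pct [-0.0496 -0.0459  0.0312  0.1102  0.1122] y [-0.0514 -0.0481  0.0102  0.0579  0.059 ]
blue 398 [-0.049   0.0031] 0.10882292103610014
top0 floor 881 z 0.0882 x pct [-0.0331 -0.0233  0.0365  0.097   0.1055] y [-0.0636 -0.0549  0.0007  0.0539  0.0579]
top0 guide 185 z 0.0992 x pct [-0.0364 -0.0261  0.059   0.1093  0.1112] y [-0.0582 -0.0569 -0.0073  0.0504  0.0516]
top0 lip/high 366 z 0.0988 x pct [-0.0496 -0.0441  0.0361  0.1084  0.111 ] y [-0.0592 -0.0569 -0.0071  0.0501  0.0523]
blue 68 [-0.0479 -0.0048] 0.1081789158527302
side0 floor 809 z 0.0857 x pct [-0.0348 -0.0247  0.036   0.0959  0.1057] y [-0.0522 -0.0483  0.0065  0.0579  0.0627]
side0 guide 109 z 0.0974 x pct [-0.0403 -0.0319  0.0629  0.1087  0.1097] y [-0.0533 -0.0522  0.0092  0.0557  0.057 ]
side0 lip/high 231 z 0.097 x pct [-0.051  -0.0466  0.0291  0.1077  0.1098] y [-0.0539 -0.0522  0.003   0.0552  0.0569]
blue 79 [-0.0499 -0.0014] 0.10458355845330691
```

Holder: (0.5427, 0.1803), bar axis 62.5°. All given sizes check (bar 61×10.5 mm, block 84×107 mm, top 40 mm). One close look at the platform before grasping.

```bash

python3 -m handwheel '[{"fingers":1,"x":-0.035,"y":0,"z":-0.022,"spin":0},{"fingers":1,"x":-0.07,"y":0,"z":-0.044,"spin":0},{"fingers":1,"x":-0.105,"y":0,"z":-0.066,"spin":0},{"fingers":1,"x":-0.14,"y":0,"z":-0.088,"spin":0},{"fingers":1,"x":-0.175,"y":0,"z":-0.11,"spin":0},{"fingers":1,"x":-0.21,"y":0,"z":-0.132,"spin":0},{"fingers":1,"x":-0.245,"y":0,"z":-0.154,"spin":0},{"fingers":1,"x":-0.281,"y":0,"z":-0.177,"spin":0},{"fingers":1,"x":-0.281,"y":0,"z":-0.177,"spin":0},{"fingers":1,"x":-0.281,"y":0,"z":-0.177,"spin":0}]'
python3 - <<'E'
from h import *
plan([.5427,.1803,.15],62.5)
snap('wrist','w2')
z=load('w2');P=cloud(z);p=z['p'].astype(int);r,g,b=p[...,0],p[...,1],p[...,2]
m=(P[...,0]>.33)&(P[...,0]<.68)&(P[...,1]>-.27)&(P[...,1]<.0)
yaw=np.radians(7); c=np.array([.546,-.140])
L=(P[...,:2]-c)@np.array([[np.cos(yaw),-np.sin(yaw)],[np.sin(yaw),np.cos(yaw)]]); Z=P[...,2]
im=(np.clip((Z-.07)/.05,0,1)*255).astype(np.uint8)
for nm,lo,hi in(('body',.045,.055),('floor',.085,.091),('guide',.098,.103)):
    q=P[m&(Z>lo)&(Z<hi)];print(nm,len(q),cv2.minAreaRect((q[:,:2]*1000).astype(np.float32)))
# rectified height map in local coords, 2 px/mm
H=np.zeros((360,400),np.float32);C=np.zeros((360,400,3),np.uint8)
mm=m&(abs(L[...,0])<.1)&(abs(L[...,1])<.09)
ii=(180-L[...,1][mm]*2000).astype(int);jj=(200+L[...,0][mm]*2000).astype(int)
H[ii,jj]=Z[mm];C[ii,jj]=z['p'][mm][:,::-1]
g1=cv2.dilate((np.clip((H-.08)/.04,0,1)*255).astype(np.uint8),np.ones((3,3)));C=cv2.dilate(C,np.ones((3,3)))
for x in range(-100,100,20): cv2.line(C,(200+2*x,0),(200+2*x,6),(0,0,255));cv2.line(g1,(200+2*x,0),(200+2*x,6),255)
cv2.imwrite('pics/rect.png',np.hstack([C,cv2.cvtColor(g1,cv2.COLOR_GRAY2BGR)]))
E
```

```text
time_s: 3.2
ee_pos: [0.5728, -0.1558, 0.2807]
eef_rot: [-1.571, -0.0, 1.09]
force: [0.5, 1.0, -0.2]
grip_width: 0.094
t 3.2 ee [ 0.5728 -0.1558  0.2807] yawx 62.45 q6 -1.417 F [ 0.5  1.  -0.2] w 0.094 | shift mm [284.  130.7 182.1] spin -0.05
body 14665 ((509.4971923828125, -145.5762939453125), (258.8916320800781, 199.1921844482422), 7.030688285827637)
floor 7976 ((543.067138671875, -141.56649780273438), (145.76097106933594, 123.79159545898438), 6.974926471710205)
guide 1133 ((549.5889282226562, -140.75184631347656), (141.7725830078125, 111.21342468261719), 6.9936747550964355)
```

View pics/rect.png

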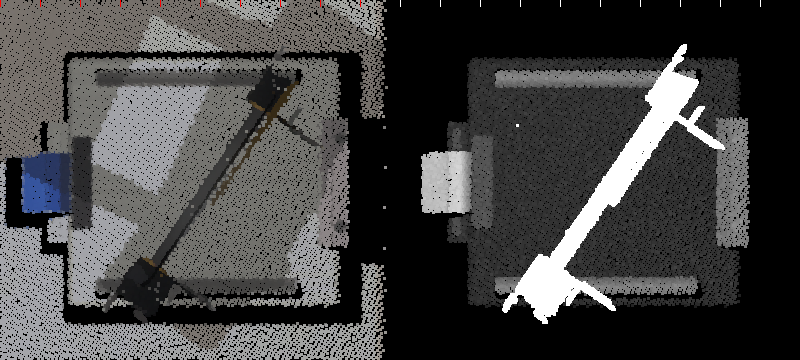

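Refined: platform centre ≈ (0.5439, −0.1413), yaw 7.0° (guides, lip and catch edges agree within 1 mm; floor z 0.088). The catch top is at local x −65…−89. Now the grasp.

```bash

python3 -m handwheel '[{"fingers":1,"x":0.0405,"y":0,"z":0.026,"spin":0},{"fingers":1,"x":0.081,"y":0,"z":0.052,"spin":0},{"fingers":1,"x":0.1215,"y":0,"z":0.078,"spin":0},{"fingers":1,"x":0.162,"y":0,"z":0.104,"spin":0},{"fingers":1,"x":0.2025,"y":0,"z":0.13,"spin":0},{"fingers":1,"x":0.243,"y":0.01,"z":0.156,"spin":0},{"fingers":1,"x":0.284,"y":0.03,"z":0.182,"spin":0},{"fingers":1,"x":0.284,"y":0.07,"z":0.182,"spin":0},{"fingers":1,"x":0.284,"y":0.11,"z":0.182,"spin":0},{"fingers":1,"x":0.284,"y":0.13,"z":0.182,"spin":0}]'
python3 - <<'E'
from h import *
plan([.5427,.1803,.095],62.5)
E
```

```text
time_s: 4.25
ee_pos: [0.5404, 0.1826, 0.1476]
eef_rot: [-1.568, 0.002, 1.095]
force: [-0.2, 0.5, 0.2]
grip_width: 0.0939
t 4.25 ee [0.5404 0.1826 0.1476] yawx 62.76 q6 -0.834 F [-0.2  0.5  0.2] w 0.0939 | shift mm [-0.9 52.6 -3.2] spin 0.26
```

```bash

python3 -m handwheel '[{"fingers":1,"x":0,"y":0.01,"z":0,"spin":0},{"fingers":1,"x":0,"y":0.02,"z":0,"spin":0},{"fingers":1,"x":0,"y":0.03,"z":0,"spin":0},{"fingers":1,"x":0,"y":0.03,"z":0,"spin":0},{"fingers":1,"x":0,"y":0.03,"z":0,"spin":0},{"fingers":1,"x":0,"y":0.03,"z":0,"spin":0},{"fingers":1,"x":0,"y":0.03,"z":0,"spin":0},{"fingers":1,"x":0,"y":0.03,"z":0,"spin":0},{"fingers":1,"x":0,"y":0.03,"z":0,"spin":0},{"fingers":1,"x":0,"y":0.03,"z":0,"spin":0}]'
python3 - <<'E'
from h import *
plan([.5427,.1803,.095],62.5)
E
```

```text
time_s: 5.25
ee_pos: [0.5425, 0.1815, 0.1205]
eef_rot: [-1.571, -0.0, 1.094]
force: [0.5, 0.3, -0.4]
grip_width: 0.0941
t 5.25 ee [0.5425 0.1815 0.1205] yawx 62.65 q6 -0.835 F [ 0.5  0.3 -0.4] w 0.0941 | shift mm [-1.  25.5 -0.8] spin 0.15
```

```bash

python3 -m handwheel '[{"fingers":1,"x":-0.001,"y":0.009,"z":-0.001,"spin":0},{"fingers":1,"x":-0.001,"y":0.018,"z":-0.001,"spin":0},{"fingers":1,"x":-0.001,"y":0.0255,"z":-0.001,"spin":0},{"fingers":1,"x":-0.001,"y":0.0255,"z":-0.001,"spin":0},{"fingers":0.2,"x":-0.001,"y":0.0255,"z":-0.001,"spin":0},{"fingers":0.2,"x":-0.001,"y":0.0255,"z":-0.001,"spin":0},{"fingers":0.2,"x":-0.001,"y":0.0255,"z":-0.001,"spin":0},{"fingers":0.2,"x":-0.001,"y":0.0255,"z":-0.001,"spin":0},{"fingers":0.2,"x":-0.001,"y":0.0255,"z":-0.001,"spin":0},{"fingers":0.2,"x":-0.001,"y":0.0255,"z":-0.001,"spin":0}]' 12
python3 - <<'E'
from h import *
plan([.5427,.1803,.095],62.5)
E
```

```text
time_s: 6.25
ee_pos: [0.543, 0.1803, 0.0952]
eef_rot: [-1.571, -0.0, 1.094]
force: [0.8, 1.6, 1.1]
grip_width: 0.0621
t 6.25 ee [0.543  0.1803 0.0952] yawx 62.66 q6 -0.837 F [0.8 1.6 1.1] w 0.0621 | shift mm [-0.2  0.2  0.3] spin 0.16
```

```bash

python3 -m handwheel '[{"fingers":0.2,"x":0,"y":-0.01,"z":0,"spin":0},{"fingers":0.2,"x":0,"y":-0.025,"z":0,"spin":0},{"fingers":0.2,"x":-0.01,"y":-0.03,"z":-0.002,"spin":3},{"fingers":0.2,"x":-0.03,"y":-0.03,"z":-0.007,"spin":10},{"fingers":0.2,"x":-0.055,"y":-0.03,"z":-0.013,"spin":18},{"fingers":0.2,"x":-0.08,"y":-0.03,"z":-0.019,"spin":26},{"fingers":0.2,"x":-0.105,"y":-0.03,"z":-0.025,"spin":34},{"fingers":0.2,"x":-0.125,"y":-0.03,"z":-0.03,"spin":42},{"fingers":0.2,"x":-0.138,"y":-0.03,"z":-0.033,"spin":50},{"fingers":0.2,"x":-0.145,"y":-0.03,"z":-0.035,"spin":55.6}]'
python3 - <<'E'
from h import *
plan([.5074,.0355,.125],7)
snap('side','s1')
a=cv2.imread('pics/s1.png')[90:290,150:400]; cv2.imwrite('pics/s1c.png',cv2.resize(a,None,fx=3,fy=3,interpolation=cv2.INTER_CUBIC))
E
```

```text
time_s: 7.25
ee_pos: [0.5069, 0.0342, 0.1253]
eef_rot: [-1.571, 0.001, 0.117]
force: [0.1, 1.4, -3.9]
grip_width: 0.062
t 7.25 ee [0.5069 0.0342 0.1253] yawx 6.68 q6 -0.121 F [ 0.1  1.4 -3.9] w 0.062 | shift mm [0.6 0.3 1.2] spin -0.32
```

View pics/s1c.png

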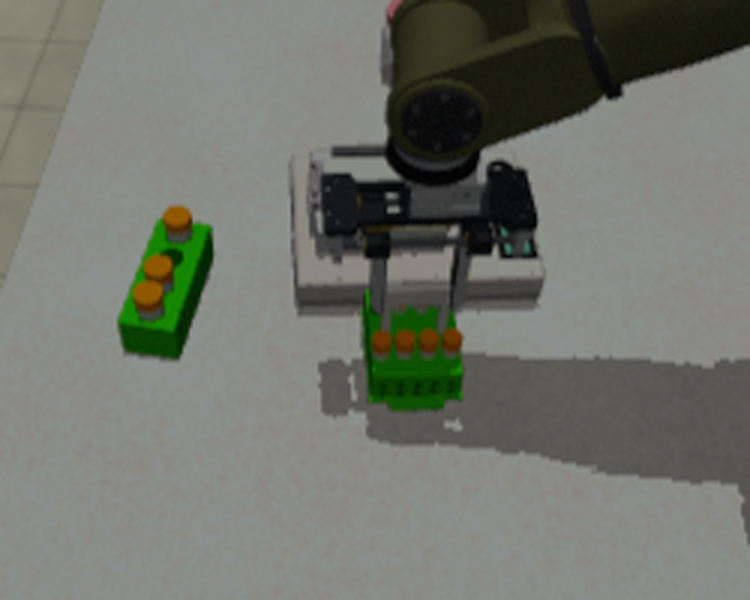

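The holder hangs at crop (412,355), in front of the shaker's left wall, tab towards the camera. It may already have pitched in the grip, so I'll fit its top plane.

```bash
cat >> h.py <<'E'
def tiltfit(tag,ctr,show=True):
    "fit block-top plane of held holder; returns pitch (front up +) given tongue dir"
    z=load(tag);P=cloud(z);p=z['p'].astype(int);r,g,b=p[...,0],p[...,1],p[...,2]
    m=(g>1.6*r)&(g>1.6*b)&(g>50)&(np.hypot(P[...,0]-ctr[0],P[...,1]-ctr[1])<.085)&(P[...,2]>.02)
    q=P[m]; rng=np.random.default_rng(0); best=None
    for _ in range(800):
        s=q[rng.choice(len(q),3,False)]; n=np.cross(s[1]-s[0],s[2]-s[0]); L=np.linalg.norm(n)
        if L<5e-4: continue
        n/=L; n*=np.sign(n[2]) or 1
        if n[2]<.8: continue
        k=abs((q-s[0])@n)<.0015
        if best is None or k.sum()>best.sum(): best=k
    s=q[best]; c=s.mean(0); n=np.linalg.svd(s-c)[2][2]; n*=np.sign(n[2])
    return n,c,len(q),best.sum()
E
python3 - <<'E'
from h import *
o=get_obs();M=yawx(); 
snap('top','t1');snap('wrist','w3')
for t in('s1','t1','w3'):
    try:
        n,c,N,k=tiltfit(t,o['ee_pos'][:2]); ax=-M[:,2]
        ax=np.array([-M[0,2],-M[1,2],0])  # -tool z = tongue dir?
        tong=np.array([np.sin(np.radians(6.7)),-np.cos(np.radians(6.7)),0])
        print(t,N,k,'n',n.round(3),'c',c.round(4),'pitch front up deg',np.degrees(np.arcsin(n@tong)).round(2),'z of plane under TCP',round(c[2]-(n[:2]@(o['ee_pos'][:2]-c[:2]))/n[2],4))
    except Exception as e: print(t,e)
print(M[:,2],o['ee_pos'],o['force'])
E
```

```text
s1 681 257 n [0.005 0.003 1.   ] c [0.5087 0.0558 0.0677] pitch front up deg -0.15 z of plane under TCP 0.0678
t1 28 11 n [-0.34  -0.065  0.938] c [0.4957 0.0551 0.0738] pitch front up deg 1.41 z of plane under TCP 0.0764
w3 6758 5366 n [-0.002  0.002  1.   ] c [0.5066 0.0524 0.0698] pitch front up deg -0.14 z of plane under TCP 0.0699
[-1.11506706e-01  9.93763637e-01 -2.98120478e-04] [0.50690182 0.03380957 0.12532228] [-0.40895069 -0.10882699 -4.75520329]
```

Level to within 0.2°, base at z 30 mm, weight about 4.7 N. The wrist camera gives a reliable tilt reading. Now I push the tongue gently against the shaker's side wall.

```bash

python3 -m handwheel '[{"fingers":0.2,"x":0,"y":0,"z":-0.004,"spin":0},{"fingers":0.2,"x":0,"y":0,"z":-0.007,"spin":0},{"fingers":0.2,"x":0,"y":0,"z":-0.01,"spin":0},{"fingers":0.2,"x":0,"y":0,"z":-0.012,"spin":0},{"fingers":0.2,"x":0,"y":0,"z":-0.014,"spin":0},{"fingers":0.2,"x":0,"y":0,"z":-0.016,"spin":0},{"fingers":0.2,"x":0,"y":0,"z":-0.018,"spin":0},{"fingers":0.2,"x":0,"y":0,"z":-0.02,"spin":0},{"fingers":0.2,"x":0,"y":0,"z":-0.022,"spin":0},{"fingers":0.2,"x":0,"y":0,"z":-0.024,"spin":0}]'
cat >> h.py <<'E'
def tilt(tag):
    o=get_obs();M=yawx();snap('wrist',tag);n,c,N,k=tiltfit(tag,o['ee_pos'][:2]); tz=-M[:,2].copy(); tz[2]=0
    p=np.arcsin(n@tz); roll=np.degrees(np.arcsin(n@M[:,0]))
    # holder origin from pivot? : foot of normal under TCP height
    print(tag,'tilt front-up',np.degrees(p).round(2),'roll',roll.round(2),N,k,'dist TCP-blocktop',round(float((o['ee_pos']-c)@n),4),'ee',np.round(o['ee_pos'],4),'F',np.round(o['force'],1),'t',round(o['time_s'],2),'w',round(o['grip_width'],4))
    return p,n,c
E
python3 -c "
from h import *
tilt('w4')"
```

```text
time_s: 8.4
ee_pos: [0.5103, 0.0114, 0.125]
eef_rot: [-1.571, -0.0, 0.123]
force: [-0.1, 3.1, -1.6]
grip_width: 0.0619
w4 tilt front-up 5.39 roll 0.02 7014 5289 dist TCP-blocktop 0.0557 ee [0.5103 0.0114 0.125 ] F [-0.1  3.1 -1.6] t 8.4 w 0.0619
```

```bash

python3 -m handwheel '[{"fingers":0.2,"x":0,"y":0,"z":-0.002,"spin":0},{"fingers":0.2,"x":0,"y":0,"z":-0.004,"spin":0},{"fingers":0.2,"x":0,"y":0,"z":-0.006,"spin":0},{"fingers":0.2,"x":0,"y":0,"z":-0.008,"spin":0},{"fingers":0.2,"x":0,"y":0,"z":-0.01,"spin":0},{"fingers":0.2,"x":0,"y":0,"z":-0.012,"spin":0},{"fingers":0.2,"x":0,"y":0,"z":-0.013,"spin":0},{"fingers":0.2,"x":0,"y":0,"z":-0.014,"spin":0},{"fingers":0.2,"x":0,"y":0,"z":-0.014,"spin":0},{"fingers":0.2,"x":0,"y":0,"z":-0.014,"spin":0}]'
python3 -c "
from h import *
tilt('w5')"
```

```text
time_s: 9.45
ee_pos: [0.512, -0.0024, 0.1249]
eef_rot: [-1.571, 0.0, 0.123]
force: [0.3, 1.5, -3.0]
grip_width: 0.0615
w5 tilt front-up 12.8 roll 0.05 7231 5348 dist TCP-blocktop 0.0562 ee [ 0.512  -0.0024  0.1249] F [ 0.3  1.5 -3. ] t 9.45 w 0.0615
```

12.8° reached. Now tighten the grip to hold that tilt, back off, lift, and check that it holds.

```bash

python3 -m handwheel '[{"fingers":0.2,"x":0,"y":0,"z":0,"spin":0},{"fingers":0.2,"x":0,"y":0,"z":0,"spin":0},{"fingers":0.2,"x":0,"y":0,"z":0,"spin":0},{"fingers":0.2,"x":0,"y":0,"z":0.006,"spin":0},{"fingers":0.2,"x":0,"y":-0.004,"z":0.015,"spin":0},{"fingers":0.2,"x":0,"y":-0.02,"z":0.022,"spin":0},{"fingers":0.2,"x":0,"y":-0.045,"z":0.022,"spin":0},{"fingers":0.2,"x":0,"y":-0.07,"z":0.022,"spin":0},{"fingers":0.2,"x":0,"y":-0.09,"z":0.022,"spin":0},{"fingers":0.2,"x":0,"y":-0.1,"z":0.022,"spin":0}]' 45
python3 -c "
from h import *
tilt('w6')
plan([.5548,-.140,.225],97)"
```

```text
time_s: 10.5
ee_pos: [0.5097, 0.02, 0.2269]
eef_rot: [-1.571, -0.002, 0.124]
force: [0.6, 0.1, -3.8]
grip_width: 0.0618
w6 tilt front-up 12.58 roll -0.04 7297 5359 dist TCP-blocktop 0.0556 ee [0.5097 0.02   0.2269] F [ 0.6  0.1 -3.8] t 10.5 w 0.0618
t 10.55 ee [0.5099 0.0199 0.2275] yawx 7.08 q6 -0.156 F [-0.8  0.5 -2. ] w 0.0615 | shift mm [  24.9    2.7 -164.2] spin -89.92
```

```bash

python3 -m handwheel '[{"fingers":0.2,"x":0,"y":-0.015,"z":-0.005,"spin":-5},{"fingers":0.2,"x":0.003,"y":-0.025,"z":-0.02,"spin":-13},{"fingers":0.2,"x":0.006,"y":-0.025,"z":-0.04,"spin":-21},{"fingers":0.2,"x":0.009,"y":-0.025,"z":-0.06,"spin":-29},{"fingers":0.2,"x":0.012,"y":-0.025,"z":-0.08,"spin":-37},{"fingers":0.2,"x":0.015,"y":-0.025,"z":-0.1,"spin":-45},{"fingers":0.2,"x":0.018,"y":-0.025,"z":-0.12,"spin":-53},{"fingers":0.2,"x":0.021,"y":-0.025,"z":-0.14,"spin":-61},{"fingers":0.2,"x":0.024,"y":-0.025,"z":-0.155,"spin":-69},{"fingers":0.2,"x":0.025,"y":-0.025,"z":-0.164,"spin":-77}]'
python3 -m handwheel '[{"fingers":0.2,"x":0,"y":0,"z":0,"spin":-7},{"fingers":0.2,"x":0,"y":0,"z":0,"spin":-13},{"fingers":0.2,"x":0,"y":0,"z":0,"spin":-13},{"fingers":0.2,"x":0,"y":0.01,"z":0,"spin":-13},{"fingers":0.2,"x":0,"y":0.02,"z":0,"spin":-13},{"fingers":0.2,"x":0,"y":0.025,"z":0,"spin":-13},{"fingers":0.2,"x":0,"y":0.025,"z":0,"spin":-13},{"fingers":0.2,"x":0,"y":0.025,"z":0,"spin":-13},{"fingers":0.2,"x":0,"y":0.025,"z":0,"spin":-13},{"fingers":0.2,"x":0,"y":0.025,"z":0,"spin":-13}]'
python3 - <<'E'
from h import *
p,n,c=tilt('w7')
plan([.5548,-.140,.225],97)
# holder pose from block-top outline: project inliers to holder frame
z=load('w7');P=cloud(z);pp=z['p'].astype(int);r,g,b=pp[...,0],pp[...,1],pp[...,2]
o=get_obs(); M=yawx(); X=-M[:,2]; X=X-n*(X@n); X/=np.linalg.norm(X); Y=np.cross(n,X)
m=(g>1.6*r)&(g>1.6*b)&(abs((P-c)@n)<.002)&(np.linalg.norm(P-c,axis=-1)<.09)
q=P[m]-o['ee_pos']; a=np.stack([q@X,q@Y],1); print('block in TCP-centred holder axes mm',cv2.minAreaRect((a*1000).astype(np.float32)),np.percentile(a*1000,[.5,99.5],axis=0).round(1))
snap('side','s2')
im=cv2.imread('pics/s2.png')[100:220,210:360]; cv2.imwrite('pics/s2c.png',cv2.resize(im,None,fx=5,fy=5,interpolation=cv2.INTER_CUBIC))
E
```

```text
time_s: 11.55
ee_pos: [0.5543, -0.141, 0.2486]
eef_rot: [-1.569, -0.0, 1.472]
force: [-0.4, 0.1, -3.0]
grip_width: 0.0616
time_s: 12.55
ee_pos: [0.5544, -0.1403, 0.2253]
eef_rot: [-1.571, 0.0, 1.694]
force: [0.3, -0.6, -3.5]
grip_width: 0.0616
w7 tilt front-up 12.54 roll 0.11 7376 5339 dist TCP-blocktop 0.0563 ee [ 0.5544 -0.1403  0.2253] F [ 0.3 -0.6 -3.5] t 12.55 w 0.0616
t 12.6 ee [ 0.5544 -0.1403  0.2253] yawx 97.05 q6 -2.006 F [ 0.4 -0.3 -3. ] w 0.0615 | shift mm [ 0.2  0.3 -0.4] spin 0.05
block in TCP-centred holder axes mm ((-17.548410415649414, 0.063751220703125), (84.79422760009766, 78.52473449707031), 89.88294219970703) [[-56.1 -41.8]
 [ 20.3  41.8]]
```

View pics/s2c.png

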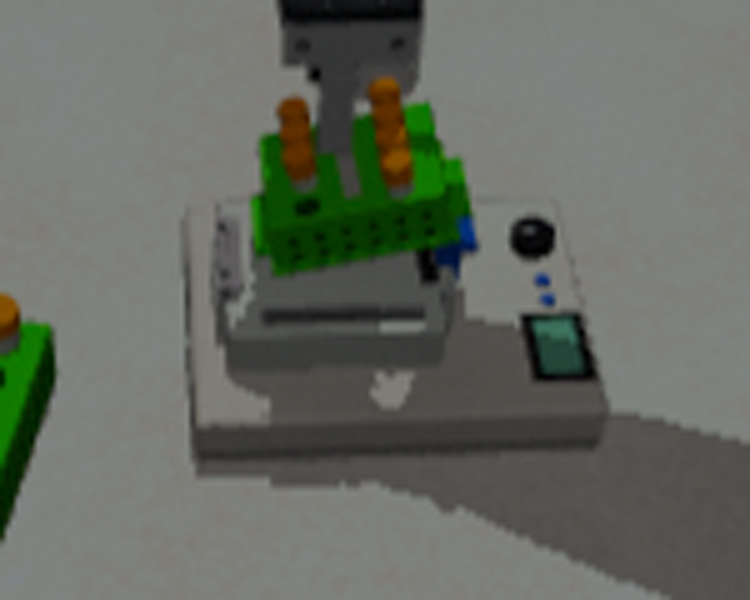

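Tilt 12.5° holds. The side crop shows the holder over the platform with the tongue (crop 258,228) just ahead of the lip (228,250) and the front tab clear above the catch. Descend, then feel for the floor.

```bash

python3 -m handwheel '[{"fingers":0.2,"x":0,"y":0.006,"z":0,"spin":0},{"fingers":0.2,"x":0,"y":0.012,"z":0,"spin":0},{"fingers":0.2,"x":0,"y":0.018,"z":0,"spin":0},{"fingers":0.2,"x":0,"y":0.023,"z":0,"spin":0},{"fingers":0.2,"x":0,"y":0.025,"z":0,"spin":0},{"fingers":0.2,"x":0,"y":0.026,"z":0,"spin":0},{"fingers":0.2,"x":0,"y":0.0265,"z":0,"spin":0},{"fingers":0.2,"x":0,"y":0.027,"z":0,"spin":0},{"fingers":0.2,"x":0,"y":0.0275,"z":0,"spin":0},{"fingers":0.2,"x":0,"y":0.028,"z":0,"spin":0}]'
python3 - <<'E'
from h import *
for i in range(3): o=get_obs(); snap('wrist','tmp'); print(o['ee_pos'].round(4) if hasattr(o['ee_pos'],'round') else o['ee_pos'],np.round(o['force'],1))
E
```

```text
time_s: 13.65
ee_pos: [0.5543, -0.1403, 0.197]
eef_rot: [-1.571, 0.0, 1.694]
force: [0.7, 0.3, -3.5]
grip_width: 0.0613
[ 0.5543 -0.1403  0.197 ] [ 0.7  0.3 -3.5]
[ 0.5543 -0.1402  0.1969] [-0.1 -0.7 -3.5]
[ 0.5543 -0.1402  0.1969] [ 0.9 -1.1 -3. ]
```

```bash

python3 -m handwheel '[{"fingers":0.2,"x":0,"y":0.0003,"z":0,"spin":0},{"fingers":0.2,"x":0,"y":0.0006,"z":0,"spin":0},{"fingers":0.2,"x":0,"y":0.0009,"z":0,"spin":0},{"fingers":0.2,"x":0,"y":0.0012,"z":0,"spin":0},{"fingers":0.2,"x":0,"y":0.0015,"z":0,"spin":0},{"fingers":0.2,"x":0,"y":0.0015,"z":0,"spin":0},{"fingers":0.2,"x":0,"y":0.0015,"z":0,"spin":0},{"fingers":0.2,"x":0,"y":0.0015,"z":0,"spin":0},{"fingers":0.2,"x":0,"y":0.0015,"z":0,"spin":0},{"fingers":0.2,"x":0,"y":0.0015,"z":0,"spin":0}]'
python3 - <<'E'
from h import *
tilt('w8')
E
```

```text
time_s: 14.8
ee_pos: [0.5543, -0.1403, 0.1957]
eef_rot: [-1.571, 0.0, 1.694]
force: [-2.6, -0.2, 3.1]
grip_width: 0.0618
w8 tilt front-up 12.6 roll -0.0 7403 5372 dist TCP-blocktop 0.0562 ee [ 0.5543 -0.1403  0.1957] F [-2.6 -0.2  3.1] t 14.8 w 0.0618
```

Floor contact felt (about 6.6 N) at TCP z 0.1957, as predicted. Raise 0.8 mm and slide the tongue towards the lip.

```bash

python3 -m handwheel '[{"fingers":0.2,"x":0,"y":-0.0008,"z":0,"spin":0},{"fingers":0.2,"x":0,"y":-0.0008,"z":0,"spin":0},{"fingers":0.2,"x":0,"y":-0.0008,"z":-0.0015,"spin":0},{"fingers":0.2,"x":0,"y":-0.0008,"z":-0.003,"spin":0},{"fingers":0.2,"x":0,"y":-0.0008,"z":-0.0045,"spin":0},{"fingers":0.2,"x":0,"y":-0.0008,"z":-0.006,"spin":0},{"fingers":0.2,"x":0,"y":-0.0008,"z":-0.0075,"spin":0},{"fingers":0.2,"x":0,"y":-0.0008,"z":-0.009,"spin":0},{"fingers":0.2,"x":0,"y":-0.0008,"z":-0.009,"spin":0},{"fingers":0.2,"x":0,"y":-0.0008,"z":-0.009,"spin":0}]'
python3 - <<'E'
from h import *
tilt('w9')
E
```

```text
time_s: 15.85
ee_pos: [0.5632, -0.1391, 0.1962]
eef_rot: [-1.571, -0.0, 1.694]
force: [-0.1, 0.4, -3.1]
grip_width: 0.0614
w9 tilt front-up 12.54 roll -0.01 7435 5364 dist TCP-blocktop 0.0562 ee [ 0.5632 -0.1391  0.1962] F [-0.1  0.4 -3.1] t 15.85 w 0.0614
```

```bash

python3 -m handwheel '[{"fingers":0.2,"x":0,"y":0,"z":-0.0006,"spin":0},{"fingers":0.2,"x":0,"y":0,"z":-0.0012,"spin":0},{"fingers":0.2,"x":0,"y":0,"z":-0.0018,"spin":0},{"fingers":0.2,"x":0,"y":0,"z":-0.0024,"spin":0},{"fingers":0.2,"x":0,"y":0,"z":-0.003,"spin":0},{"fingers":0.2,"x":0,"y":0,"z":-0.0035,"spin":0},{"fingers":0.2,"x":0,"y":0,"z":-0.0035,"spin":0},{"fingers":0.2,"x":0,"y":0,"z":-0.0035,"spin":0},{"fingers":0.2,"x":0,"y":0,"z":-0.0035,"spin":0},{"fingers":0.2,"x":0,"y":0,"z":-0.0035,"spin":0}]'
python3 - <<'E'
from h import *
tilt('w10')
E
```

```text
time_s: 16.9
ee_pos: [0.5667, -0.1387, 0.1963]
eef_rot: [-1.571, 0.0, 1.694]
force: [-0.0, -0.9, -3.8]
grip_width: 0.0617
w10 tilt front-up 12.61 roll 0.04 7424 5345 dist TCP-blocktop 0.0562 ee [ 0.5667 -0.1387  0.1963] F [-0.  -0.9 -3.8] t 16.9 w 0.0617
```

```bash

python3 -m handwheel '[{"fingers":0.2,"x":0,"y":0,"z":-0.0004,"spin":0},{"fingers":0.2,"x":0,"y":0,"z":-0.0008,"spin":0},{"fingers":0.2,"x":0,"y":0,"z":-0.0012,"spin":0},{"fingers":0.2,"x":0,"y":0,"z":-0.0016,"spin":0},{"fingers":0.2,"x":0,"y":0,"z":-0.002,"spin":0},{"fingers":0.2,"x":0,"y":0,"z":-0.002,"spin":0},{"fingers":0.2,"x":0,"y":0,"z":-0.002,"spin":0},{"fingers":0.2,"x":0,"y":0,"z":-0.002,"spin":0},{"fingers":0.2,"x":0,"y":0,"z":-0.002,"spin":0},{"fingers":0.2,"x":0,"y":0,"z":-0.002,"spin":0}]'
python3 - <<'E'
from h import *
tilt('w11')
E
```

```text
time_s: 17.95
ee_pos: [0.5686, -0.1385, 0.1962]
eef_rot: [-1.571, -0.0, 1.694]
force: [-1.7, 1.1, -2.7]
grip_width: 0.0618
w11 tilt front-up 12.72 roll 0.11 7411 5346 dist TCP-blocktop 0.0562 ee [ 0.5686 -0.1385  0.1962] F [-1.7  1.1 -2.7] t 17.95 w 0.0618
```

Slight wall touch (about 1.7 N), and the estimated tongue depth is about 6 mm under the lip at 12.7°. Now ease the grip and swing the front down along the arc about the tongue to about 7°, just above catch contact.

```bash

python3 -m handwheel '[{"fingers":0.2,"x":0,"y":0.0002,"z":0,"spin":0},{"fingers":0.2,"x":0,"y":0.0002,"z":0,"spin":0},{"fingers":0.2,"x":0,"y":0.0008,"z":0.0012,"spin":0},{"fingers":0.2,"x":0,"y":0.0014,"z":0.0025,"spin":0},{"fingers":0.2,"x":0,"y":0.002,"z":0.0038,"spin":0},{"fingers":0.2,"x":0,"y":0.0026,"z":0.0051,"spin":0},{"fingers":0.2,"x":0,"y":0.0032,"z":0.0064,"spin":0},{"fingers":0.2,"x":0,"y":0.0037,"z":0.0075,"spin":0},{"fingers":0.2,"x":0,"y":0.0037,"z":0.0075,"spin":0},{"fingers":0.2,"x":0,"y":0.0037,"z":0.0075,"spin":0}]' 7
python3 - <<'E'
from h import *
tilt('w12')
E
```

```text
time_s: 19.0
ee_pos: [0.5612, -0.1394, 0.1926]
eef_rot: [-1.571, 0.0, 1.694]
force: [-0.5, -0.6, -2.2]
grip_width: 0.0619
w12 tilt front-up 8.45 roll 0.03 7338 5261 dist TCP-blocktop 0.0562 ee [ 0.5612 -0.1394  0.1926] F [-0.5 -0.6 -2.2] t 19.0 w 0.0619
```

```bash

python3 -m handwheel '[{"fingers":0.2,"x":0,"y":0.0006,"z":0.001,"spin":0},{"fingers":0.2,"x":0,"y":0.0011,"z":0.002,"spin":0},{"fingers":0.2,"x":0,"y":0.0016,"z":0.003,"spin":0},{"fingers":0.2,"x":0,"y":0.002,"z":0.0038,"spin":0},{"fingers":0.2,"x":0,"y":0.0022,"z":0.0044,"spin":0},{"fingers":0.2,"x":0,"y":0.0022,"z":0.0044,"spin":0},{"fingers":0.2,"x":0,"y":0.0022,"z":0.0044,"spin":0},{"fingers":0.2,"x":0,"y":0.0022,"z":0.0044,"spin":0},{"fingers":0.2,"x":0,"y":0.0022,"z":0.0044,"spin":0},{"fingers":0.2,"x":0,"y":0.0022,"z":0.0044,"spin":0}]' 7
python3 - <<'E'
from h import *
tilt('w13')
E
```

```text
time_s: 20.05
ee_pos: [0.5569, -0.1399, 0.1904]
eef_rot: [-1.571, 0.0, 1.694]
force: [3.2, 0.8, -0.5]
grip_width: 0.062
w13 tilt front-up 6.2 roll 0.04 7253 5331 dist TCP-blocktop 0.0562 ee [ 0.5569 -0.1399  0.1904] F [ 3.2  0.8 -0.5] t 20.05 w 0.062
```

Catch contact begins (3 N), tilt 6.2°, tongue about 6 mm under the lip. Let go, lift clear, and check that the holder stays.

```bash

python3 -m handwheel '[{"fingers":0.5,"x":0,"y":0,"z":0,"spin":0},{"fingers":0.7,"x":0,"y":0,"z":0,"spin":0},{"fingers":0.9,"x":0,"y":0,"z":0,"spin":0},{"fingers":0.9,"x":0,"y":0,"z":0,"spin":0},{"fingers":0.9,"x":0,"y":-0.01,"z":0,"spin":0},{"fingers":0.9,"x":0,"y":-0.03,"z":0,"spin":0},{"fingers":0.9,"x":0,"y":-0.055,"z":0,"spin":0},{"fingers":0.9,"x":0,"y":-0.075,"z":0,"spin":0},{"fingers":0.9,"x":0,"y":-0.085,"z":0,"spin":0},{"fingers":0.9,"x":0,"y":-0.085,"z":0,"spin":0}]' 7
python3 - <<'E'
from h import *
p,n,c=tilt('w14')
plan([.4958,-.1472,.275],97)
z=load('w14');P=cloud(z);M=yawx();X=-M[:,2]; X=X-n*(X@n); X/=np.linalg.norm(X); Y=np.cross(n,X)
pp=z['p'].astype(int);r,g,b=pp[...,0],pp[...,1],pp[...,2]
m=(g>1.6*r)&(g>1.6*b)&(abs((P-c)@n)<.002)&(np.linalg.norm(P-c,axis=-1)<.09)
q=P[m]-c; a=np.stack([q@X,q@Y],1); lo,hi=np.percentile(a,[.5,99.5],axis=0); print('block extent',((hi-lo)*1000).round(1))
ctr=c+X*(lo[0]+hi[0])/2+Y*(lo[1]+hi[1])/2; org=ctr-n*.04; ton=org+X*.067
pl=np.array([.5439,-.1413,.088]);Rm=R.from_euler('z',7,degrees=True).as_matrix()
print('holder in platform mm',(Rm.T@(org-pl)*1e3).round(1),'tongue',(Rm.T@(ton-pl)*1e3).round(1),'yaw',np.degrees(np.arctan2(X[1],X[0])).round(2))
E
```

```text
time_s: 21.1
ee_pos: [0.5572, -0.14, 0.2768]
eef_rot: [-1.573, 0.001, 1.694]
force: [-0.1, 0.5, 0.2]
grip_width: 0.0893
w14 tilt front-up 6.37 roll -0.08 4113 3065 dist TCP-blocktop 0.1434 ee [ 0.5572 -0.14    0.2768] F [-0.1  0.5  0.2] t 21.1 w 0.0893
t 21.15 ee [ 0.5569 -0.1399  0.2754] yawx 97.06 q6 -2.004 F [-0.2  0.4  0.1] w 0.0896 | shift mm [ 0.3  0.4 61.5] spin 0.06
block extent [105.7  83.6]
holder in platform mm [-0.3  0.2  5.8] tongue [66.3  0.2 -1.6] yaw 7.06
```

View pics/w14.png

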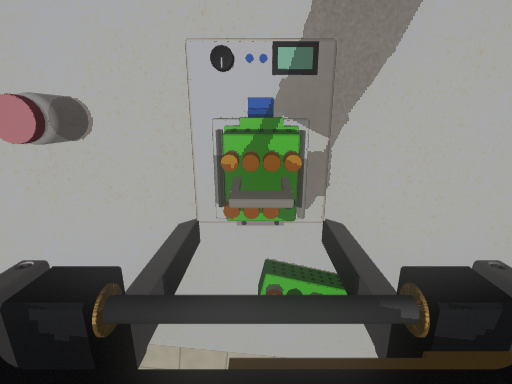

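The view shows the holder in place between the guides (258,175), front tab (260,123) resting on the blue catch (260,104), tilt 6.4°, tongue about 5 mm under the lip. Now shut the fingers and go over the front strip.

```bash

python3 -m handwheel '[{"fingers":-1,"x":0,"y":0,"z":0.015,"spin":0},{"fingers":-1,"x":0,"y":0,"z":0.03,"spin":0},{"fingers":-1,"x":0,"y":0,"z":0.045,"spin":0},{"fingers":-1,"x":0,"y":0,"z":0.058,"spin":0},{"fingers":-1,"x":0,"y":0,"z":0.0615,"spin":0},{"fingers":-1,"x":0,"y":0.02,"z":0.0615,"spin":0},{"fingers":-1,"x":0,"y":0.05,"z":0.0615,"spin":0},{"fingers":-1,"x":0,"y":0.08,"z":0.0615,"spin":0},{"fingers":-1,"x":0,"y":0.1,"z":0.0615,"spin":0},{"fingers":-1,"x":0,"y":0.108,"z":0.0615,"spin":0}]' 20
python3 - <<'E'
from h import *
snap('side','s3');plan([.4958,-.1472,.16],97)
im=cv2.imread('pics/s3.png')[100:200,220:350]; cv2.imwrite('pics/s3c.png',cv2.resize(im,None,fx=6,fy=6,interpolation=cv2.INTER_CUBIC))
E
```

```text
time_s: 22.15
ee_pos: [0.4952, -0.1471, 0.1648]
eef_rot: [-1.567, -0.002, 1.694]
force: [0.3, -0.1, -0.1]
grip_width: 0.013
t 22.2 ee [ 0.4952 -0.1471  0.1648] yawx 97.06 q6 -2.054 F [-0.8  1.  -0.5] w 0.0089 | shift mm [-0.2  4.8 -0.6] spin 0.06
```

View pics/s3c.png

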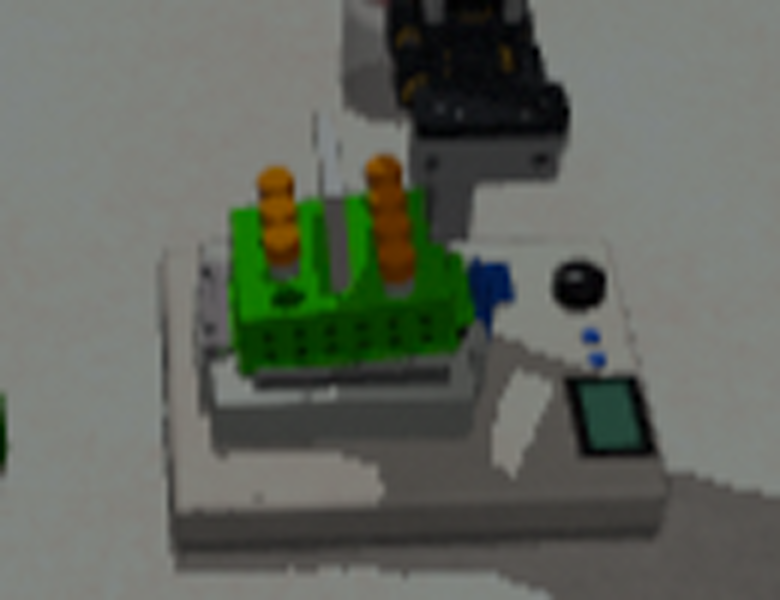

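The finger tip (448,215) stands just in front of the front caps, over the strip. Press down gradually while watching the force.

```bash

python3 -m handwheel '[{"fingers":-1,"x":0,"y":0.001,"z":0,"spin":0},{"fingers":-1,"x":0,"y":0.002,"z":0,"spin":0},{"fingers":-1,"x":0,"y":0.003,"z":0,"spin":0},{"fingers":-1,"x":0,"y":0.004,"z":0,"spin":0},{"fingers":-1,"x":0,"y":0.005,"z":0,"spin":0},{"fingers":-1,"x":0,"y":0.0057,"z":0,"spin":0},{"fingers":-1,"x":0,"y":0.0064,"z":0,"spin":0},{"fingers":-1,"x":0,"y":0.007,"z":0,"spin":0},{"fingers":-1,"x":0,"y":0.007,"z":0,"spin":0},{"fingers":-1,"x":0,"y":0.007,"z":0,"spin":0}]'
python3 -m handwheel '[{"fingers":-1,"x":0,"y":0.0005,"z":0,"spin":0},{"fingers":-1,"x":0,"y":0.001,"z":0,"spin":0},{"fingers":-1,"x":0,"y":0.0015,"z":0,"spin":0},{"fingers":-1,"x":0,"y":0.002,"z":0,"spin":0},{"fingers":-1,"x":0,"y":0.002,"z":0,"spin":0},{"fingers":-1,"x":0,"y":0.002,"z":0,"spin":0},{"fingers":-1,"x":0,"y":0.002,"z":0,"spin":0},{"fingers":-1,"x":0,"y":0.002,"z":0,"spin":0},{"fingers":-1,"x":0,"y":0.002,"z":0,"spin":0},{"fingers":-1,"x":0,"y":0.002,"z":0,"spin":0}]'
```

```text
time_s: 23.2
ee_pos: [0.4959, -0.1475, 0.1604]
eef_rot: [-1.571, -0.0, 1.694]
force: [-0.1, -0.2, -0.5]
grip_width: 0.0003
time_s: 24.2
ee_pos: [0.4959, -0.1475, 0.1583]
eef_rot: [-1.571, 0.0, 1.694]
force: [-1.8, -0.6, 2.4]
grip_width: 0.0003
```

```bash

python3 -m handwheel '[{"fingers":-1,"x":0,"y":0.0005,"z":0,"spin":0},{"fingers":-1,"x":0,"y":0.001,"z":0,"spin":0},{"fingers":-1,"x":0,"y":0.0015,"z":0,"spin":0},{"fingers":-1,"x":0,"y":0.002,"z":0,"spin":0},{"fingers":-1,"x":0,"y":0.0025,"z":0,"spin":0},{"fingers":-1,"x":0,"y":0.0025,"z":0,"spin":0},{"fingers":-1,"x":0,"y":0.0025,"z":0,"spin":0},{"fingers":-1,"x":0,"y":0.0025,"z":0,"spin":0},{"fingers":-1,"x":0,"y":0.0025,"z":0,"spin":0},{"fingers":-1,"x":0,"y":0.0025,"z":0,"spin":0}]'
python3 -m handwheel '[{"fingers":-1,"x":0,"y":0.0005,"z":0,"spin":0},{"fingers":-1,"x":0,"y":0.001,"z":0,"spin":0},{"fingers":-1,"x":0,"y":0.0015,"z":0,"spin":0},{"fingers":-1,"x":0,"y":0.002,"z":0,"spin":0},{"fingers":-1,"x":0,"y":0.002,"z":0,"spin":0},{"fingers":-1,"x":0,"y":0.002,"z":0,"spin":0},{"fingers":-1,"x":0,"y":0.002,"z":0,"spin":0},{"fingers":-1,"x":0,"y":0.002,"z":0,"spin":0},{"fingers":-1,"x":0,"y":0.002,"z":0,"spin":0},{"fingers":-1,"x":0,"y":0.002,"z":0,"spin":0}]'
```

```text
time_s: 25.2
ee_pos: [0.4958, -0.1475, 0.1558]
eef_rot: [-1.571, -0.0, 1.694]
force: [-2.0, -0.0, 3.7]
grip_width: 0.0005
time_s: 26.2
ee_pos: [0.4959, -0.1474, 0.1538]
eef_rot: [-1.571, -0.0, 1.694]
force: [-0.8, -0.2, -0.3]
grip_width: 0.0006
```

Force vanished at z 0.1538, which is unexpected. Looking before going on.

```bash
python3 - <<'E'
from h import *
snap('side','s4')
o=get_obs();snap('wrist','w15')
pl=np.array([.5439,-.1413,.088])
n,c,N,k=tiltfit('w15',pl[:2]); X=np.array([np.cos(np.radians(7)),np.sin(np.radians(7)),0])
print('tilt',np.degrees(np.arcsin(n@X)).round(2),N,k,c.round(4),o['ee_pos'],o['force'])
a=cv2.imread('pics/s4.png')[100:200,220:350];b=cv2.imread('pics/w15.png')
im=np.vstack([cv2.resize(a,(390,300),interpolation=cv2.INTER_CUBIC),cv2.resize(b,(390,292))]);cv2.imwrite('pics/c4.png',im)
n,c,N,k=tiltfit('s4',pl[:2]);print('side tilt',np.degrees(np.arcsin(n@X)).round(2),N,k,c.round(4))
E
```

```text
tilt 1.33 4577 1972 [ 0.504  -0.1462  0.133 ] [ 0.49584121 -0.14747089  0.15381725] [-0.14829002 -0.4133153   0.2737953 ]
side tilt 3.3 690 267 [ 0.5544 -0.1278  0.1278]
```

View pics/c4.png

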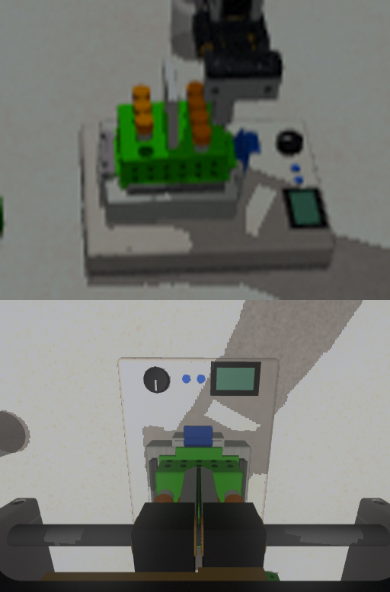

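Side fit gives tilt about 3.3°, so the strip would be at TCP z 0.1536: the holder has just stepped down along the bevel to the fingertip. Continue pressing gently.

```bash

python3 -m handwheel '[{"fingers":-1,"x":0,"y":0.0004,"z":0,"spin":0},{"fingers":-1,"x":0,"y":0.0008,"z":0,"spin":0},{"fingers":-1,"x":0,"y":0.0012,"z":0,"spin":0},{"fingers":-1,"x":0,"y":0.0016,"z":0,"spin":0},{"fingers":-1,"x":0,"y":0.0018,"z":0,"spin":0},{"fingers":-1,"x":0,"y":0.002,"z":0,"spin":0},{"fingers":-1,"x":0,"y":0.002,"z":0,"spin":0},{"fingers":-1,"x":0,"y":0.002,"z":0,"spin":0},{"fingers":-1,"x":0,"y":0.002,"z":0,"spin":0},{"fingers":-1,"x":0,"y":0.002,"z":0,"spin":0}]'
python3 -c "
from h import *
snap('side','s5')
n,c,N,k=tiltfit('s5',[.5439,-.1413]);print(np.degrees(np.arcsin(n@[.9925,.1219,0])),k,c,get_obs()['force'])"
```

```text
time_s: 27.3
ee_pos: [0.4958, -0.1475, 0.152]
eef_rot: [-1.571, 0.0, 1.694]
force: [-3.4, -0.1, 5.6]
grip_width: 0.0001
2.599060852706644 260 [ 0.55505067 -0.12671958  0.12733229] [-3.55468016 -0.11047582  5.53701234]
```

```bash

python3 -m handwheel '[{"fingers":-1,"x":0,"y":0.0003,"z":0,"spin":0},{"fingers":-1,"x":0,"y":0.0006,"z":0,"spin":0},{"fingers":-1,"x":0,"y":0.0009,"z":0,"spin":0},{"fingers":-1,"x":0,"y":0.0012,"z":0,"spin":0},{"fingers":-1,"x":0,"y":0.0015,"z":0,"spin":0},{"fingers":-1,"x":0,"y":0.0015,"z":0,"spin":0},{"fingers":-1,"x":0,"y":0.0015,"z":0,"spin":0},{"fingers":-1,"x":0,"y":0.0015,"z":0,"spin":0},{"fingers":-1,"x":0,"y":0.0015,"z":0,"spin":0},{"fingers":-1,"x":0,"y":0.0015,"z":0,"spin":0}]'
python3 -c "
from h import *
snap('side','s6')
n,c,N,k=tiltfit('s6',[.5439,-.1413]);print(np.degrees(np.arcsin(n@[.9925,.1219,0])),k,c,get_obs()['force'])"
```

```text
time_s: 28.35
ee_pos: [0.4956, -0.1476, 0.151]
eef_rot: [-1.57, 0.0, 1.694]
force: [-7.0, 0.1, 12.3]
grip_width: 0.0005
1.4656180998933837 254 [ 0.55159861 -0.12568203  0.12713376] [-7.30503615  1.15637031 11.76674697]
```

```bash

python3 -m handwheel '[{"fingers":-1,"x":0,"y":0.0003,"z":0.0001,"spin":0},{"fingers":-1,"x":0,"y":0.0006,"z":0.0002,"spin":0},{"fingers":-1,"x":0,"y":0.0009,"z":0.0003,"spin":0},{"fingers":-1,"x":0,"y":0.0012,"z":0.0003,"spin":0},{"fingers":-1,"x":0,"y":0.0012,"z":0.0003,"spin":0},{"fingers":-1,"x":0,"y":0.0012,"z":0.0003,"spin":0},{"fingers":-1,"x":0,"y":0.0012,"z":0.0003,"spin":0},{"fingers":-1,"x":0,"y":0.0012,"z":0.0003,"spin":0},{"fingers":-1,"x":0,"y":0.0012,"z":0.0003,"spin":0},{"fingers":-1,"x":0,"y":0.0012,"z":0.0003,"spin":0}]'
python3 -c "
from h import *
snap('side','s7')
n,c,N,k=tiltfit('s7',[.5439,-.1413]);print(np.degrees(np.arcsin(n@[.9925,.1219,0])),k,c,get_obs()['force'])"
```

```text
time_s: 29.4
ee_pos: [0.4952, -0.1476, 0.1499]
eef_rot: [-1.57, 0.0, 1.694]
force: [-9.6, 1.3, 15.0]
grip_width: 0.0005
1.4290897643397384 265 [ 0.55475662 -0.12711021  0.12623468] [-9.63011589  0.50482283 14.44704271]
```

```bash

python3 -m handwheel '[{"fingers":-1,"x":0,"y":0.0002,"z":0.0001,"spin":0},{"fingers":-1,"x":0,"y":0.0004,"z":0.0003,"spin":0},{"fingers":-1,"x":0,"y":0.0006,"z":0.0004,"spin":0},{"fingers":-1,"x":0,"y":0.0008,"z":0.0005,"spin":0},{"fingers":-1,"x":0,"y":0.001,"z":0.0005,"spin":0},{"fingers":-1,"x":0,"y":0.001,"z":0.0005,"spin":0},{"fingers":-1,"x":0,"y":0.001,"z":0.0005,"spin":0},{"fingers":-1,"x":0,"y":0.001,"z":0.0005,"spin":0},{"fingers":-1,"x":0,"y":0.001,"z":0.0005,"spin":0},{"fingers":-1,"x":0,"y":0.001,"z":0.0005,"spin":0}]'
python3 -c "
from h import *
snap('side','s8')
n,c,N,k=tiltfit('s8',[.5439,-.1413]);print(np.degrees(np.arcsin(n@[.9925,.1219,0])),k,c,get_obs()['force'])"
```

```text
time_s: 30.45
ee_pos: [0.4949, -0.1477, 0.1492]
eef_rot: [-1.571, 0.0, 1.694]
force: [-8.7, 0.9, 16.3]
grip_width: 0.0001
1.9873019131374159 270 [ 0.5542433  -0.12710326  0.12593253] [-8.53924698  1.612558   14.66634438]
```

```bash

python3 -m handwheel '[{"fingers":-1,"x":0,"y":0.0002,"z":0.0001,"spin":0},{"fingers":-1,"x":0,"y":0.0004,"z":0.0002,"spin":0},{"fingers":-1,"x":0,"y":0.0006,"z":0.0003,"spin":0},{"fingers":-1,"x":0,"y":0.0008,"z":0.0004,"spin":0},{"fingers":-1,"x":0,"y":0.001,"z":0.0005,"spin":0},{"fingers":-1,"x":0,"y":0.001,"z":0.0005,"spin":0},{"fingers":-1,"x":0,"y":0.001,"z":0.0005,"spin":0},{"fingers":-1,"x":0,"y":0.001,"z":0.0005,"spin":0},{"fingers":-1,"x":0,"y":0.001,"z":0.0005,"spin":0},{"fingers":-1,"x":0,"y":0.001,"z":0.0005,"spin":0}]'
python3 -c "
from h import *
snap('side','s9')
n,c,N,k=tiltfit('s9',[.5439,-.1413]);print(np.degrees(np.arcsin(n@[.9925,.1219,0])),k,c,get_obs()['force'])"
```

```text
time_s: 31.5
ee_pos: [0.4945, -0.1477, 0.1482]
eef_rot: [-1.571, 0.0, 1.694]
force: [-7.8, 1.6, 14.5]
grip_width: 0.0003
0.14470315319492733 258 [ 0.5510026  -0.12755519  0.12517372] [-7.15769971  1.17201382 15.26941836]
```

```bash

python3 -m handwheel '[{"fingers":-1,"x":0,"y":0.0002,"z":0.0001,"spin":0},{"fingers":-1,"x":0,"y":0.0004,"z":0.0002,"spin":0},{"fingers":-1,"x":0,"y":0.0006,"z":0.0003,"spin":0},{"fingers":-1,"x":0,"y":0.0007,"z":0.0003,"spin":0},{"fingers":-1,"x":0,"y":0.0007,"z":0.0003,"spin":0},{"fingers":-1,"x":0,"y":0.0007,"z":0.0003,"spin":0},{"fingers":-1,"x":0,"y":0.0007,"z":0.0003,"spin":0},{"fingers":-1,"x":0,"y":0.0007,"z":0.0003,"spin":0},{"fingers":-1,"x":0,"y":0.0007,"z":0.0003,"spin":0},{"fingers":-1,"x":0,"y":0.0007,"z":0.0003,"spin":0}]'
python3 -c "
from h import *
snap('side','s10');o=get_obs();snap('top','t10');print(o['force'],o['ee_pos'])
for tag in('s1','s7','s9','s10'):
    z=load(tag);P=cloud(z);p=z['p'].astype(int);r,g,b=p[...,0],p[...,1],p[...,2]
    L=(P-[.5439,-.1413,.088])@R.from_euler('z',7,degrees=True).as_matrix()
    m=(b>1.4*r)&(b>1.3*g)&(b>50)&(abs(L[...,0]+75)<1)|((b>1.4*r)&(b>1.3*g)&(b>50)&(abs(L[...,0]+.077)<.03)&(abs(L[...,1])<.025))
    v,u=np.nonzero(m); print(tag,m.sum(),u.min(),u.max(),u.mean().round(2),v.mean().round(2),np.percentile(L[m][:,0]*1e3,[5,50,95]).round(1))
"
```

```text
time_s: 32.55
ee_pos: [0.4944, -0.1477, 0.1476]
eef_rot: [-1.572, 0.001, 1.694]
force: [-7.2, 2.4, 16.4]
grip_width: 0.0008
[-7.60468455  2.4818241  16.55175848] [ 0.49435871 -0.14773171  0.14761273]Traceback (most recent call last):
  File "<string>", line 8, in <module>
    v,u=np.nonzero(m); print(tag,m.sum(),u.min(),u.max(),u.mean().round(2),v.mean().round(2),np.percentile(L[m][:,0]*1e3,[5,50,95]).round(1))
                                         ~~~~~^^
    return umr_minimum(a, axis, None, out, keepdims, initial, where)
ValueError: zero-size array to reduction operation minimum which has no identity
```

```bash
cat > blue.py <<'E'
from h import *
import sys
for tag in sys.argv[1:]:
    z=load(tag);P=cloud(z);p=z['p'].astype(int);r,g,b=p[...,0],p[...,1],p[...,2]
    L=(P-[.5439,-.1413,.088])@R.from_euler('z',7,degrees=True).as_matrix()
    m=(b>1.4*r)&(b>1.3*g)&(b>50)&(abs(L[...,0]+.077)<.03)&(abs(L[...,1])<.03)
    v,u=np.nonzero(m)
    if m.sum(): print(tag,m.sum(),u.min(),u.max(),u.mean().round(2),v.mean().round(2),np.percentile(L[m][:,0]*1e3,[5,50,95]).round(1),np.percentile(L[m][:,2]*1e3,[50,95]).round(1))
E
python3 blue.py s0 side0 s2 s3 s4 s5 s6 s7 s8 s9 s10 2>/dev/null || python3 blue.py side0 s2 s3 s4 s5 s6 s7 s8 s9 s10
```

```text
side0 64 297 304 300.14 147.98 [-83.7 -71.8 -64.1] [18.4 21.6]
s2 36 298 304 301.44 148.78 [-84.5 -76.3 -65. ] [17.7 21.5]
s3 53 298 305 301.11 147.83 [-85.6 -75.3 -67.7] [18.2 22.3]
s4 70 298 306 301.56 148.3 [-88.5 -76.2 -68. ] [17.1 20.9]
s5 70 298 306 301.56 148.3 [-88.7 -76.3 -67.8] [16.2 21.2]
s6 70 298 306 301.56 148.3 [-88.7 -76.7 -68. ] [16.2 19.1]
s7 69 298 306 301.58 148.36 [-88.6 -76.4 -68.1] [16.3 20.5]
s8 70 298 306 301.56 148.3 [-88.6 -76.2 -68.5] [15.7 20.9]
s9 59 297 304 300.56 147.97 [-84.3 -74.4 -65.6] [17.8 21.8]
s10 60 297 304 300.5 147.95 [-84.2 -73.9 -65.1] [18.3 21.8]
```

The catch swung out by about 4 mm (s4–s8) and came back to its closed position at s9/s10, so it has snapped. Release and retreat.

```bash

python3 -m handwheel '[{"fingers":-1,"x":0,"y":-0.001,"z":0,"spin":0},{"fingers":-1,"x":0,"y":-0.002,"z":0,"spin":0},{"fingers":-1,"x":0,"y":-0.004,"z":0,"spin":0},{"fingers":-1,"x":0,"y":-0.01,"z":0.001,"spin":0},{"fingers":-1,"x":0,"y":-0.03,"z":0.002,"spin":0},{"fingers":-1,"x":0,"y":-0.06,"z":0.01,"spin":0},{"fingers":-1,"x":0,"y":-0.09,"z":0.01,"spin":0},{"fingers":-1,"x":0,"y":-0.12,"z":-0.01,"spin":0},{"fingers":-1,"x":0,"y":-0.14,"z":-0.03,"spin":0},{"fingers":-1,"x":0,"y":-0.15,"z":-0.05,"spin":0}]'
cat > final.py <<'E'
from h import *
import sys
T=sys.argv[1]
snap('side','s'+T);snap('wrist','w'+T)
pl=np.array([.5439,-.1413,.088]);Rm=R.from_euler('z',7,degrees=True).as_matrix()
for tag in('w'+T,'s'+T):
    n,c,N,k=tiltfit(tag,pl[:2]); X=Rm[:,0]-n*(Rm[:,0]@n);X/=np.linalg.norm(X);Y=np.cross(n,X)
    z=load(tag);P=cloud(z);pp=z['p'].astype(int);r,g,b=pp[...,0],pp[...,1],pp[...,2]
    m=(g>1.6*r)&(g>1.6*b)&(abs((P-c)@n)<.002)&(np.linalg.norm(P-c,axis=-1)<.09)
    q=P[m]-c;a=np.stack([q@X,q@Y],1);lo,hi=np.percentile(a,[.5,99.5],axis=0)
    org=c+X*(lo[0]+hi[0])/2+Y*(lo[1]+hi[1])/2-n*.04
    print(tag,k,'tilt x,total',np.degrees(np.arcsin(n@Rm[:,0])).round(2),np.degrees(np.arccos(n[2])).round(2),'extent',((hi-lo)*1e3).round(1),'holder in platform mm',(Rm.T@(org-pl)*1e3).round(1))
o=get_obs();print(o['time_s'],np.round(o['ee_pos'],3),np.round(o['force'],1))
E
python3 final.py 11; python3 blue.py s11
python3 -c "
import cv2
a=cv2.imread('pics/s11.png')[100:200,220:350];b=cv2.imread('pics/w11.png')
cv2.imwrite('pics/c11.png',cv2.resize(a,None,fx=6,fy=6,interpolation=cv2.INTER_CUBIC))"
```

```text
time_s: 33.65
ee_pos: [0.5448, -0.1415, 0.299]
eef_rot: [-1.574, 0.001, 1.694]
force: [-0.6, -0.1, -0.3]
grip_width: 0.0006
w11 2666 tilt x,total 0.71 0.72 extent [105.8  83.8] holder in platform mm [-1.6  0.1 -1. ]
s11 276 tilt x,total 1.14 1.14 extent [106.   86.8] holder in platform mm [ 1.2  3.7 -2.5]
33.75 [ 0.545 -0.141  0.298] [-0.9 -0.1  0.1]
s11 59 297 304 300.42 147.8 [-84.2 -73.1 -64.8] [19.  22.2]
```

View pics/c11.png

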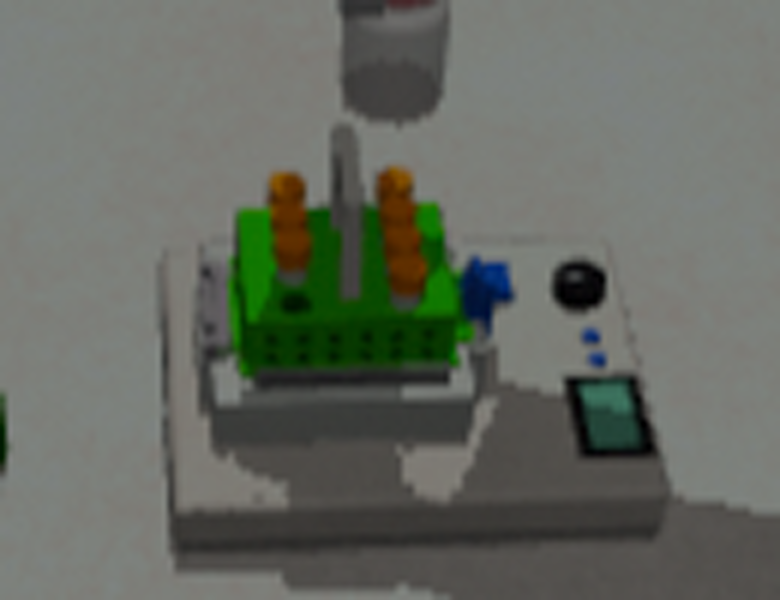

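The side crop shows the holder level between the guides, with the blue nose (470,290) over the front tab. Measured tilt is 0.7°, exactly what the pad's 1.5 mm lift against the closed catch should give. Handing in.

```bash
python3 -c "
from h import *
print(workorder.hand_in(), get_obs()['time_s'])"
```

```text
the job is handed in; nothing more can be done
the job is handed in; nothing more can be done
```

The holder is on the shaker with its tongue under the lip and the catch closed over its front tab. I let go, moved clear and handed the job in just after 33.75 s. The hand-in gave no verdict.

**How it went**
- The hand cannot tilt, so I gripped the handle by its ends, against the note to grip it across its thickness. That let the holder pivot, and I tipped its front up 12.7° by pushing the tongue lightly (about 3 N) against the shaker's side wall.
- I held that tilt with a firmer grip and felt for the platform floor (about 6.6 N). I then slid the tongue an estimated 6 mm under the lip, to a slight touch on the stop wall.
- I swung the front down onto the catch, let go and pressed the front strip. The readings between steps peaked at about 16 N. The camera showed the catch swing out about 4 mm and spring back.

**Last checks**
- **Tilt:** 0.7° from the wrist camera, which matches the sprung pad holding the front about 1.5 mm up against a closed catch.
- **Catch:** back at its starting position, with its nose over the front tab.
- **Robot:** about 0.2 m above the platform floor, no contact force.

**Doubts**
- **Position readings disagree:** the wrist camera puts the holder 1.6 mm forward of the platform centre and 1 mm below the floor. The side camera puts it 1.2 mm back, 3.7 mm to one side and 2.5 mm below the floor, with a tilt of 1.1°. I put the difference down to camera calibration, since the holder cannot sit below the floor.
- **Which end is the tongue:** both ends look alike, so I took the one facing away from the robot, which needed the smaller turn. I had no way to confirm it.
- **Bystanders:** I did not measure them again; they never came near the arm's path.

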